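Mesh the pill carousel onto the dispenser's splined spindle and hold it down

ROBOT

A 6-joint arm with a two-finger parallel gripper is mounted at the origin on the work surface. World frame = base frame: x ahead of the robot, y to its left, z up, the work surface at z = 0. Lengths are in m, angles in rad, forces in N, time in s.
With the tool pointing down it reaches from about 0.35 to 1 m from the base axis. Payload 7.1 kg.
Tool frame: the origin (TCP) lies midway between the tips of the shut fingers; the grasp point (between the pads) lies 19 mm behind it; z points along the fingers, y is the line along which they close (so a half turn about z gives the same grasp; the last joint's range is limited). The gripper opens to 85 mm and grips with 20 to 120 N. Pads are 22 mm wide; open, the fingers measure 114 mm over their backs; the gripper's body (76 mm by 85 mm) begins 54 mm behind the grasp point. The pads swing forward as they close: fully open they stand 13 mm farther back than shut.
Start: joints at [-1.254, 0.423, 1.63, -0, 1.089, -0.019], TCP at [0.206, -0.59, 0.231] pointing down, gripper open.
Joint ranges: [-3, 3], [-0.9, 2.11], [0.09, 2.58], [-1.31, 4.45], [0.11, 2.69], [-2.54, 2.54]. Speed limits (rad/s): [2.39, 2.39, 3.01, 3.14, 3.14, 3.14].

INTERFACE

Orientations are given as a unit quaternion [x, y, z, w].
In Python, from workcell import telemetry, cams, bot gives the robot as it stands.
- The arm moves only by the tool step_arm, never from a script. Its arguments are lists of equal length, an entry for each row: "xyz": the shift along the tool's x, y, z in cm, a list of three; "dr": the turn, a rotation vector about the tool's x, y, z in degrees, a list of three. In form: {"xyz": [[tx, ty, tz], ...], "dr": [[ax, ay, az], ...]}. A call has 1 to 8 rows; each row shifts and turns the commanded pose from where the row before left it, along the tool's axes as they then stand; what a row does not reach is not made up. A row lasts 1/10 s, in which the tool goes at most 50 mm and 8.59 degrees, less where a joint would pass 70% of its speed; a pose out of reach is approached as far as the arm can. A call is refused whole if a number of a shift passes 5 or a number of a turn 8.59, either way. A call with a gripper value outside its range is refused whole. "fingers" is the closure in counts, from 0 (fully open) to 255 (shut), set as the call begins (left out, the last holds). The fingers move at their own pace and stop on an object; the grip force is fixed at half the most. Time passes only in rows, so rows that do not move let the fingers close. It gives the time, the measured TCP pose, the force, the opening and the grip force at its end, in the units of the state.
- telemetry.sense(): the state, without advancing time (a new reading comes with each control period).
- cams.capture(name): name is "side" or "top"; returns the picture (384x512x3 uint8, red, green, blue); there is no depth.
- cams.camera_params(name): a dict with "fx", "fy", "cx", "cy" (pixels), "dist" ([k1, k2, p1, p2, k3] as OpenCV has them; the pictures are not rectified), "camera_from_world" (4x4, takes a point from world to camera coordinates). Camera axes: x right, y down, z forward; pixel columns grow to the right and rows downward; lengths in m; the calibration is good to about 2 mm. A picture is of the moment at which its call begins. camera_params takes no time and is no camera call.
- bot.job_done(): hands the job in; it is judged then, once.
The state is a dict: "time_s": time; "joint_pos": joint angles; "joint_vel": joint speeds; "joint_torque": joint torques, N m; "tcp_pos": TCP position; "tcp_rot": TCP orientation; "wrist_force": force on the tool from outside, world axes, zero at the start; "torque": the same for the moment, N m; "width": opening from 0.0 (shut) to 1.0 (fully open); "gripper_force": force on a finger pad.
Only numpy, scipy, OpenCV 4.12 (cv2) and the standard library are available. Lean on these libraries where they do the work, as an engineer would, in place of code of your own. Each camera call takes 0.05 s, during which the arm holds its last target. There are 200 camera calls.

TASK

Take the round pill carousel from the white tray by its hexagonal hub and set it on the drive spindle in the open pill dispenser, turning it until the splines mesh and it slides down; do not force it. Push it down as far as it goes against the sprung lift plate and finish while still holding it down there, so that I can turn the lock. Leave the other things where they are.

Things in the scene. Friction and masses are not known exactly. Their poses are not given: they have to be found in the camera images.
- carousel_hub (a point): Loose pill carousel (0.2 to 0.33 kg) lying upright on the tray: pale wheel, 160 mm across, with a film-covered ring of compartments (radius 49 to 80, 18 mm high) round a hexagonal hub 42 mm over flats, 50 mm high; flat 3 mm floor between. Point: on the axis, 38 mm above the underside, where the hub is gripped across two flats. Z up; X square to a flat (flats every 60 degrees).
- hub_mouth (a point): The open mouth of the same carousel's hub, on the axis at the underside; axes as carousel_hub. Bore 36 mm across with six slots 8.6 mm wide in its lowest 12 mm, one behind the middle of each flat, between ribs that reach in to 11 mm from the axis; closed above 36 mm.
- spindle_top (a point): Drive spindle amid the dispenser's well: core 18 mm thick, six splines 4.2 mm wide reaching 16 mm from the axis. Point: on the axis level with the spline tops, 38 mm above the ledge; a tapered nose 16 mm higher centres the hub. Z up; X along a spline (every 60 degrees). Meshes when hub flats face along splines, within about 0.1 rad; else the hub rests on the spline tops. Hardly turns (0.3 N m).
- dispenser: The pill dispenser, fixed on the ledge with its lid off: a white round housing 200 mm across and 46 mm high with a small sloping console (to 140 mm from the axis) on its -x side. Origin under its middle, at the ledge; z up. The well is 174 mm across, its floor 18 mm above the ledge.
- lift_plate (a joint): Travel in m of the sprung lift plate in the well, a flat ring of radius 34 to 72 mm: 0 is up (its top 26 mm above the ledge), 0.006 is fully down (20 mm, where the carousel's underside is when home). It needs 6 N to start and 12 N to stay fully down, more than the carousel weighs, so it springs up when let go.
- tray: The white tray, fixed, 356 mm (x) by 457 mm (y), rim 16 mm high. Origin under its middle; its floor, on which the carousel lies, is 3 mm above the ledge.
- organizer: Bystander on the tray: narrow pink pill organizer with seven lids, 34 x 190 x 22 mm. Origin under its middle.
- dropper: Bystander on the tray: brown glass dropper bottle, 33 mm across, 96 mm high. Origin under its middle.
- bowl: Bystander on the tray: small white ceramic bowl, 84 mm across, 36 mm high. Origin under its middle.
- thermometer: Bystander on the tray: white ear thermometer lying flat, about 150 mm long, 40 mm wide, 30 mm high, probe to its +x. Origin under its middle.
- nail_file: Bystander on the tray: steel nail file with a dark handle, 170 mm long (x), 6 mm high. Origin under its middle.

How it is judged:
At the end, for the whole second after the job is handed in: The carousel is level (within 0.06 rad) and centred on the spindle (within 4 mm), its splines meshed and its underside no more than 1.6 mm above the fully home height; the lift plate is pushed down at least 4.5 of its 6 mm, and the fingers are still on the carousel, pressing it (more than 3 N) (z of carousel_hub in the frame of dispenser below 0.0596 m and horizontal distance between carousel_hub and spindle_top below 0.004 m and angle between carousel_hub's own z axis and vertical below 0.06 rad and value of joint lift_plate above 0.0045 m and contact force between the fingers and carousel above 3 N); the arm keeps its last pose, push and grip.
It fails at once if the carousel is forced down on the splines (over 60 N between carousel and spindle) (contact force between carousel and spindle above 60 N).
It fails at once if another thing is shifted by more than 30 mm (distance of any of organizer, dropper, bowl, thermometer, nail_file from where it was at the start of the episode above 0.03 m).
It also fails if it takes over 43 s, if anything falls off the work surface, if the arm or the gripper's body presses on something with over 40 N, if the wrist force passes 120 N, or if a joint passes its speed limit or range.

## Working session

There is one attempt and no reset: what is moved stays moved. The work goes in short steps, Python scripts to look and compute and a tool call to move; the robot and the scene stay as the last step left them, time stands still between calls to the robot, and variables do not carry over. Pictures are saved under pics/ and viewed, at most 10 in all, crops included, and the job is handed in when it is done.

Besides the shell and the picture viewer there is one more tool, called after ">>>" in YAML: its name, and indented under it one key for each argument. step_arm: Moves the arm, as the interface text tells. Its arguments: {"type":"object","properties":{"xyz":{"type":"array"},"dr":{"type":"array"},"fingers":{"type":"number"}},"required":["xyz","dr"]}

```bash
mkdir -p pics
python3 - <<'E'
from workcell import telemetry,cams,bot
import cv2,numpy as np
s=telemetry.sense();print(s)
for n in("side","top"):
    im=cams.capture(n);cv2.imwrite(f"pics/{n}0.png",im[:,:,::-1]);p=cams.camera_params(n);print(n,p)
E
```

```text
{'time_s': 0.0, 'joint_pos': array([-1.25403082e+00,  4.23861039e-01,  1.63070967e+00, -7.07222708e-06,
        1.08858016e+00, -1.90290096e-02]), 'joint_vel': array([-0.00061911, -0.00038566,  0.00015274,  0.00123548,  0.00022014,
        0.00143332]), 'joint_torque': array([-1.63259632e-03, -5.57381701e+01, -2.81742561e+01, -1.37378711e-04,
        7.13641828e-03, -9.88692754e-07]), 'tcp_pos': array([ 0.2057825 , -0.58956484,  0.23052534]), 'tcp_rot': array([ 9.85937761e-01,  1.67111112e-01, -1.18653214e-04, -7.70024446e-04]), 'wrist_force': array([-0.33619172,  0.07870185, -0.92780213]), 'torque': array([-0.0257928 ,  0.02311733,  0.02815323]), 'gripper_force': 0.0, 'width': 0.999201497092198}
side {'fx': 449.15796171311086, 'fy': 449.15796171311086, 'cx': 254.17323889586365, 'cy': 191.17031273056108, 'dist': array([-0.0998295,  0.       ,  0.       ,  0.       ,  0.       ]), 'camera_from_world': array([[ 0.76192741, -0.64764355,  0.00494485, -0.43730404],
       [-0.49654867, -0.58903797, -0.63755289,  0.27974318],
       [ 0.41581972,  0.48331367, -0.77039072,  1.11066071],
       [ 0.        ,  0.        ,  0.        ,  1.        ]])}
top {'fx': 347.2185042831591, 'fy': 347.2185042831591, 'cx': 255.3312754622618, 'cy': 194.93859306284514, 'dist': array([0.01643297, 0.        , 0.        , 0.        , 0.        ]), 'camera_from_world': array([[ 7.74948825e-04, -9.99445438e-01,  3.32898884e-02,
        -3.07422344e-02],
       [-9.97389021e-01, -3.17642062e-03, -7.21460409e-02,
         5.21453128e-01],
       [ 7.22117741e-02, -3.31470597e-02, -9.96838368e-01,
         9.01241377e-01],
       [ 0.00000000e+00,  0.00000000e+00,  0.00000000e+00,
         1.00000000e+00]])}
```

View pics/top0.png

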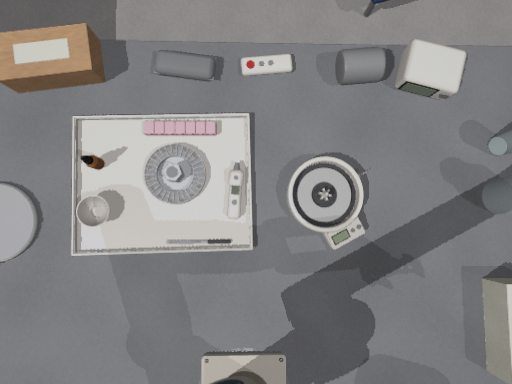

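View pics/side0.png

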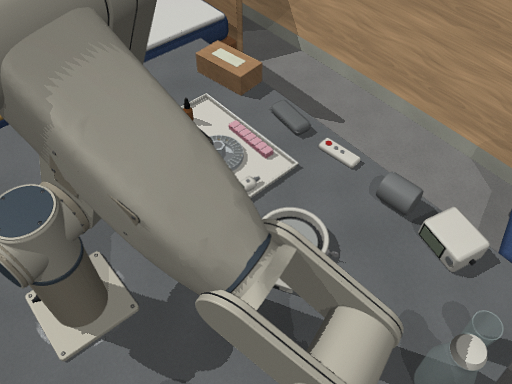

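The top view shows the carousel near (175,173) with its hub top near (172,172), and the dispenser near (326,195) with its spindle near (324,195). In the side view the arm covers part of the tray and dispenser. I'll enlarge both areas of the top view.

Run:
```python
import cv2,numpy as np
im=cv2.imread("pics/top0.png")
a=cv2.resize(im[135:211,137:213],(400,400),interpolation=cv2.INTER_CUBIC)
b=cv2.resize(im[157:233,288:364],(400,400),interpolation=cv2.INTER_CUBIC)
cv2.imwrite("pics/crop1.png",np.hstack([a,b]))
im=cv2.imread("pics/side0.png")
cv2.imwrite("pics/crop2.png",cv2.resize(im[120:300,190:350],(711,600),fx=0,fy=0,interpolation=cv2.INTER_CUBIC)[:, :])
```

```text
(no output)
```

View pics/crop1.png

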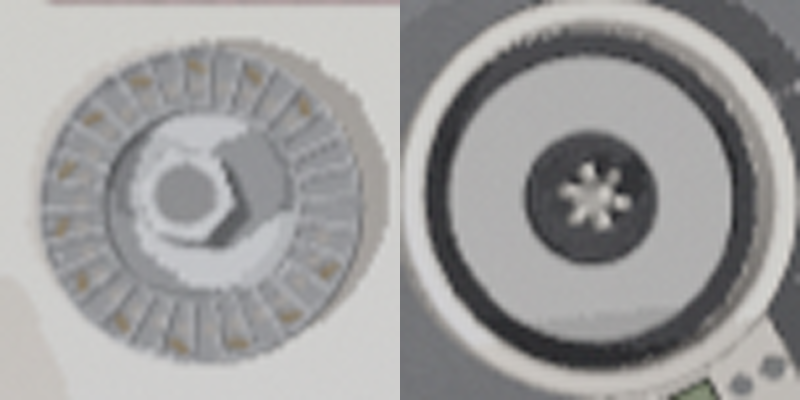

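The crop shows the hexagonal hub top, a pale ring round a grey disc, at crop (187,193). The six-armed spindle is at crop (595,197), with one arm pointing roughly right and slightly down. I'll measure both from the top view first.

```bash
cat > h.py <<'E'
import cv2,numpy as np
from workcell import cams
def K(n):
    p=cams.camera_params(n);return np.array([[p['fx'],0,p['cx']],[0,p['fy'],p['cy']],[0,0,1]]),p['dist'],p['camera_from_world']
def proj(n,P):
    k,d,T=K(n);return cv2.projectPoints(np.asarray(P,float).reshape(-1,1,3),cv2.Rodrigues(T[:3,:3])[0],T[:3,3],k,d)[0][:,0]
def ray(n,uv):
    k,d,T=K(n);q=cv2.undistortPoints(np.asarray(uv,float).reshape(-1,1,2),k,d)[:,0]
    D=np.c_[q,np.ones(len(q))]@T[:3,:3];return -T[:3,:3].T@T[:3,3],D
def onz(n,uv,z):
    C,D=ray(n,uv);return (C+D*((z-C[2])/D[:,2])[:,None])[:,:2]
def tri(uvs):  # dict name->uv
    A=np.zeros((3,3));b=np.zeros(3)
    for n,uv in uvs.items():
        C,D=ray(n,[uv]);d=D[0]/np.linalg.norm(D[0]);M=np.eye(3)-np.outer(d,d);A+=M;b+=M@C
    X=np.linalg.solve(A,b);return X,{n:proj(n,X)[0]-uv for n,uv in uvs.items()}
def rect(n,im,cx,cy,z,h,s):  # world-plane patch; pixel(i,j): x=cx-h+i*s (rows), y=cy-h+j*s
    g=np.arange(-h,h+s/2,s);X,Y=np.meshgrid(cx+g,cy+g,indexing='ij')
    uv=proj(n,np.c_[X.ravel(),Y.ravel(),0*X.ravel()+z]).astype(np.float32).reshape(X.shape+(2,))
    return cv2.remap(im,uv[...,0],uv[...,1],cv2.INTER_CUBIC)
E
cat > m.py <<'E'
from h import *
im=cv2.imread("pics/top0.png");g=cv2.cvtColor(im,cv2.COLOR_BGR2GRAY)
print("hub",onz("top",[[137+187/5.263,135+193/5.263]],.053),"spin",onz("top",[[288+195/5.263,157+197/5.263]],.04))
c=onz("top",[[137+187/5.263,135+193/5.263]],.053)[0]
a=rect("top",im,*c,.053,.04,.0002);
c2=onz("top",[[288+195/5.263,157+197/5.263]],.038)[0]
b=rect("top",im,*c2,.038,.04,.0002)
cv2.imwrite("pics/rect.png",cv2.resize(np.hstack([a,b]),(800,400)))
# splines: bright blob
gb=cv2.cvtColor(b,cv2.COLOR_BGR2GRAY);m=(gb>115).astype(np.uint8)
n,l,st,ce=cv2.connectedComponentsWithStats(m)
for i in range(1,n):
    if st[i,4]>500: print(i,st[i],ce[i],c2+(ce[i][::-1]-200)*.0002)
E
python3 m.py
```

```text
hub [[0.57774345 0.18218536]] spin [[ 0.52192337 -0.21093314]]
1 [    0     0   401   401 74996] [180.58529788 197.64112753] [ 0.52160073 -0.21528816]
2 [  118   124   176   168 14653] [207.91216816 203.20357606] [ 0.52271322 -0.20982279]
```

View pics/rect.png

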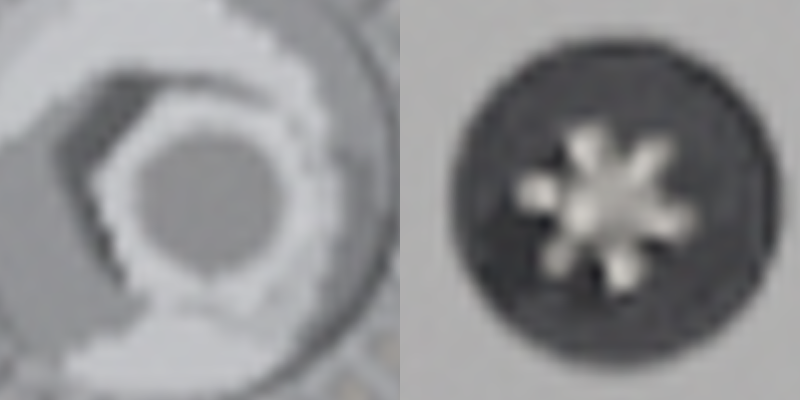

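The rectified patch shows the hub's grey disc near (210,205). On the spindle the spline tips are at about (590,135), (655,152), (680,222), (622,275), (558,260) and (535,192). That puts the splines at about 16° mod 60, and the hub flats at about -6° mod 60. I'll now check what the side view can see.

Run:
```python
from h import *
im=cv2.imread("pics/side0.png")
print(proj("side",[[.578,.182,.053],[.523,-.2096,.038],[.523,-.2096,.054]]))
cv2.imwrite("pics/crop3.png",cv2.resize(im[110:210,180:300],(720,600),interpolation=cv2.INTER_CUBIC))
# ellipse of carousel outer ring & gray disc from the top view
t=cv2.imread("pics/top0.png")
C=np.linalg.inv(K("side")[2])[:3,3];print("side cam at",C)
```

```text
[[217.44940117 143.62737228]
 [290.53849984 235.83534656]
 [290.95141633 232.44586118]]
side cam at [ 0.01026541 -0.65523529  1.03615617]
```

View pics/crop3.png

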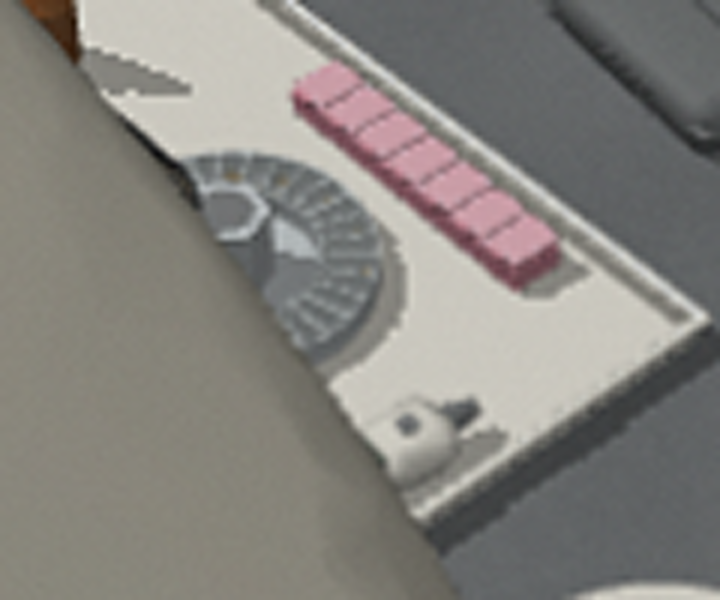

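The side view shows most of the hub's hex top at about px (218.7,145), partly behind the arm. I'll swing the arm to the far left so both views are clear.

>>> step_arm:
  xyz:
    - [3.4, -2.8, 0]
    - [3.4, -2.8, 0]
    - [3.4, -2.8, 0]
    - [3.4, -2.8, 0]
    - [3.4, -2.8, 0]
    - [3.4, -2.8, 0]
    - [3.4, -2.8, 0]
    - [3.4, -2.8, 0]
  dr:
    - [0, 0, 0]
    - [0, 0, 0]
    - [0, 0, 0]
    - [0, 0, 0]
    - [0, 0, 0]
    - [0, 0, 0]
    - [0, 0, 0]
    - [0, 0, 0]

```text
time_s: 0.9
tcp_pos: [0.3894, -0.2872, 0.2312]
tcp_rot: [0.986, 0.167, -0.0, -0.0]
wrist_force: [-0.1, -0.3, 0.2]
width: 1.003
gripper_force: 0.0
```

>>> step_arm:
  xyz:
    - [3.4, -2.8, 0]
    - [3.4, -2.8, 0]
    - [3.4, -2.8, 0]
    - [3.4, -2.8, 0]
    - [3.4, -2.8, 0]
    - [1, -4.5, 0]
    - [1, -4.5, 0]
    - [1, -4.5, 0]
  dr:
    - [0, 0, 0]
    - [0, 0, 0]
    - [0, 0, 0]
    - [0, 0, 0]
    - [0, 0, 0]
    - [0, 0, 0]
    - [0, 0, 0]
    - [0, 0, 0]

```text
time_s: 1.7
tcp_pos: [0.4866, 0.0383, 0.231]
tcp_rot: [0.986, 0.167, -0.0, -0.0]
wrist_force: [0.8, 0.7, -0.8]
width: 0.996
gripper_force: 0.0
```

>>> step_arm:
  xyz:
    - [1, -4.5, 0]
    - [1, -4.5, 0]
    - [1, -4.5, 0]
    - [1, -4.5, 0]
    - [1, -4.5, 0]
    - [1, -4.5, 0]
    - [1, -4.5, 0]
    - [1, -4.5, 0]
  dr:
    - [0, 0, 0]
    - [0, 0, 0]
    - [0, 0, 0]
    - [0, 0, 0]
    - [0, 0, 0]
    - [0, 0, 0]
    - [0, 0, 0]
    - [0, 0, 0]

```text
time_s: 2.5
tcp_pos: [0.4433, 0.4046, 0.231]
tcp_rot: [0.986, 0.167, -0.0, 0.0]
wrist_force: [2.1, 0.3, 0.4]
width: 0.997
gripper_force: 0.0
```

Run:
```python
from h import *
from workcell import telemetry
im=cams.capture("side")[:,:,::-1];cv2.imwrite("pics/side1.png",im)
a=cv2.resize(im[120:170,193:243],(400,400),interpolation=cv2.INTER_CUBIC)
b=cv2.resize(im[210:260,266:316],(400,400),interpolation=cv2.INTER_CUBIC)
cv2.imwrite("pics/crop4.png",np.hstack([a,b]));s=telemetry.sense();print(s['time_s'],s['tcp_pos'],s['tcp_rot'])
```

```text
2.55 [0.44294803 0.41090261 0.23137719] [ 9.85744245e-01  1.68236666e-01  7.67205994e-04 -2.02936621e-03]
```

View pics/crop4.png

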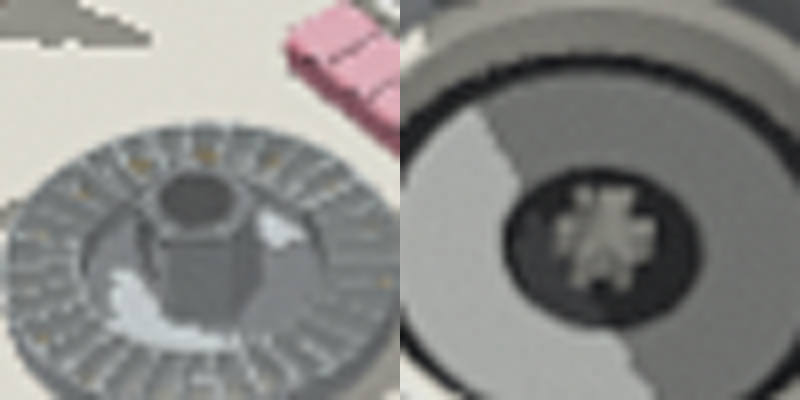

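The side crop shows the hub's dark disc at crop (198,200) and the spindle's splines centred near crop (606,241). I'll triangulate both by masks.

```bash
cat > m2.py <<'E'
from h import *
def blob(im,x0,y0,w,f,lo,hi,seed):
    g=cv2.cvtColor(im[y0:y0+w,x0:x0+w],cv2.COLOR_BGR2GRAY);g=cv2.resize(g,None,fx=f,fy=f,interpolation=cv2.INTER_CUBIC)
    m=((g>=lo)&(g<=hi)).astype(np.uint8);n,l,st,ce=cv2.connectedComponentsWithStats(m,connectivity=4)
    i=l[seed[1],seed[0]];c=ce[i];
    return np.array([x0,y0])+(c+.5)/f-.5, st[i], (l==i),g
T=cv2.imread("pics/top0.png");S=cv2.imread("pics/side1.png")
ht=blob(T,137,135,76,8,0,165,(284,293));hs=blob(S,193,120,50,8,0,93,(198,200))
st=blob(T,288,157,76,8,105,255,(296,300));ss=blob(S,266,210,50,8,100,255,(206,241))
print([ (b[0],b[1]) for b in(ht,hs,st,ss)])
print("gray at seeds",ht[3][293,284],hs[3][200,198],hs[3][215,198],ss[3][241,206],ss[3][241,140])
print("hub",tri({"top":ht[0],"side":hs[0]}));print("spin",tri({"top":st[0],"side":ss[0]}))
# well dark disc (plate hole) and housing rim in both
dt=blob(T,288,157,76,8,0,95,(296,345)); ds=blob(S,266,210,50,8,0,70,(206,310))
for d,x0,y0,w in((dt,288,157,76),(ds,266,210,50)):
    c=max(cv2.findContours(d[2].astype(np.uint8),cv2.RETR_EXTERNAL,cv2.CHAIN_APPROX_NONE)[0],key=cv2.contourArea)
    e=cv2.fitEllipse(cv2.convexHull(c));print("hole",d[1],e,np.array([x0,y0])+(np.array(e[0])+.5)/8-.5)
E
python3 m2.py
```

```text
[(array([171.71085207, 171.49060222]), array([ 235,  247,   94,   94, 6584], dtype=int32)), (array([217.02104592, 144.48642493]), array([ 161,  175,   70,   52, 2744], dtype=int32)), (array([324.43451203, 194.20291378]), array([ 242,  247,  110,  105, 6066], dtype=int32)), (array([291.20563864, 238.95424919]), array([ 158,  189,   95,   96, 4948], dtype=int32))]
gray at seeds 142 84 83 125 60
hub (array([0.5790299 , 0.18589412, 0.04571155]), {'top': array([-0.04898584,  0.06901456]), 'side': array([ 0.06888594, -0.00510131])})
spin (array([ 0.52363023, -0.21266994,  0.0258685 ]), {'top': array([ 0.01317838, -0.01963777]), 'side': array([-0.02264565,  0.0048823 ])})
hole [     0      0    608    608 277585] ((251.01107788085938, 327.97137451171875), (698.2836303710938, 997.0806274414062), 101.05116271972656) [318.93888474 197.55892181]
hole [  104   167   198   164 16932] ((203.0574951171875, 247.4995880126953), (159.69775390625, 198.5666046142578), 99.88134002685547) [290.94468689 240.4999485 ]
```

```bash
cat > m3.py <<'E'
from m2 import *
r={}
for n,im,x0,y0,w,lo,hi,sd in(("top",T,308,177,33,0,105,(130,95)),("side",S,266,210,50,0,85,(206,310))):
    d=blob(im,x0,y0,w,8,lo,hi,sd)
    c=max(cv2.findContours(d[2].astype(np.uint8),cv2.RETR_EXTERNAL,cv2.CHAIN_APPROX_NONE)[0],key=cv2.contourArea)
    e=cv2.fitEllipse(cv2.convexHull(c));r[n]=np.array([x0,y0])+(np.array(e[0])+.5)/8-.5;print(n,d[1],e[1],r[n],onz(n,[r[n]],.026))
print("hole",tri(r))
# tips: top patch tips (rect plane z=.038) and side tips
c2=onz("top",[[288+195/5.263,157+197/5.263]],.038)[0]
tp=np.array([[590,135],[655,152],[680,222],[622,275],[558,260],[535,192]],float)
w=np.c_[c2[0]+(tp[:,1]-200)*.0002,c2[1]+(tp[:,0]-600)*.0002];print("tips mean",w.mean(0))
# predicted features for overlays
def draw(cx,cy,z,a,R,n):return proj(n,[[cx+R*np.cos(a+k*np.pi/3),cy+R*np.sin(a+k*np.pi/3),z] for k in range(6)])
out=[]
for n,im,x0,y0,w_,f in(("side",S,193,120,50,8),("side",S,266,210,50,8),("top",T,155,155,33,12),("top",T,308,177,33,12)):
    v=cv2.resize(im[y0:y0+w_,x0:x0+w_],(400,400),interpolation=cv2.INTER_CUBIC);f=400/w_
    P=[(draw(.5785,.1825,.053,np.radians(24),.02425,n),(0,0,255))] if y0 in(120,155) else [(draw(.523,-.2105,.038,np.radians(16.4),.016,n),(0,0,255)),(draw(.523,-.2105,.026,0,.034,n),(255,0,0))]
    for p,c in P:
        for q in p: cv2.circle(v,tuple(np.int32((q-[x0,y0]+.5)*f)),3,c,-1)
    out.append(v)
cv2.imwrite("pics/ov.png",cv2.resize(np.vstack([np.hstack(out[:2]),np.hstack(out[2:])]),(600,600)))
E
python3 m3.py | tail -5
```

```text
gray at seeds 142 84 83 125 60
hub (array([0.5790299 , 0.18589412, 0.04571155]), {'top': array([-0.04898584,  0.06901456]), 'side': array([ 0.06888594, -0.00510131])})
spin (array([ 0.52363023, -0.21266994,  0.0258685 ]), {'top': array([ 0.01317838, -0.01963777]), 'side': array([-0.02264565,  0.0048823 ])})
hole [     0      0    608    608 277585] ((251.01107788085938, 327.97137451171875), (698.2836303710938, 997.0806274414062), 101.05116271972656) [318.93888474 197.55892181]
hole [  104   167   198   164 16932] ((203.0574951171875, 247.4995880126953), (159.69775390625, 198.5666046142578), 99.88134002685547) [290.94468689 240.4999485 ]Traceback (most recent call last):
  File "m3.py", line 6, in <module>
    e=cv2.fitEllipse(cv2.convexHull(c));r[n]=np.array([x0,y0])+(np.array(e[0])+.5)/8-.5;print(n,d[1],e[1],r[n],onz(n,[r[n]],.026))
cv2.error: OpenCV(4.12.0) /io/opencv/modules/imgproc/src/shapedescr.cpp:361: error: (-201:Incorrect size of input array) There should be at least 5 points to fit the ellipse in function 'fitEllipseNoDirect'
```

```bash
sed -i 's/(130,95)/(131,65)/' m3.py; python3 m3.py | tail -4
```

```text
top [   30    43   200   198 25187] (197.6802215576172, 201.66937255859375) [323.72912979 194.33483505] [[ 0.52321163 -0.21071942]]
side [  103   165   203   168 19230] (164.34461975097656, 202.80833435058594) [291.00912285 240.49144936] [[ 0.51983286 -0.21600702]]
hole (array([ 0.52381296, -0.21256246,  0.01808963]), {'top': array([ 0.00233838, -0.00348706]), 'side': array([-0.00403485,  0.00086584])})
tips mean [ 0.5232725  -0.21007189]
```

View pics/ov.png

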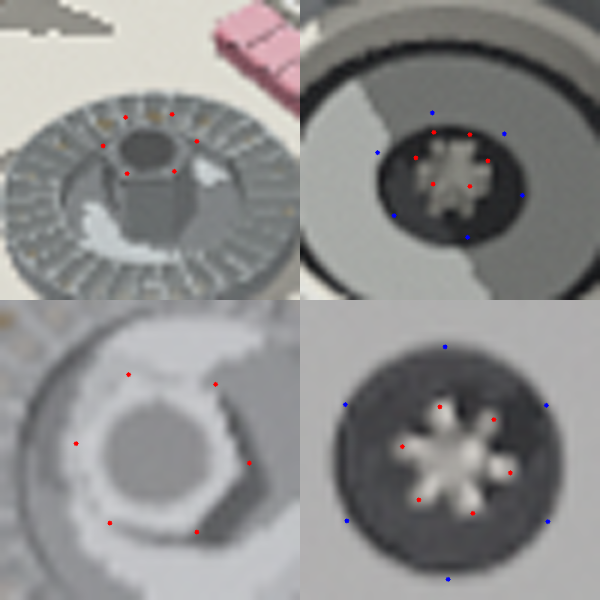

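The overlays show side-view features sitting about 1 px (hub) to 3 px (spindle) lower than a ledge at z=0 would give. Triangulation puts both about 8 mm lower than the text's heights. The spline angle of 16.4° matches well. The hub is at about (.579,.185) and the spindle at (.5237,-.2122). I'll move above the hub and find its height by a light touch.

>>> step_arm:
  xyz:
    - [0.8, 3.7, 1.5]
    - [0.8, 3.7, 1.5]
    - [0.8, 3.7, 1.5]
    - [0.8, 3.7, 1.5]
    - [0.8, 3.7, 1.5]
    - [0.7, 3.7, 1.5]
    - [0.7, 3.6, 1.5]
    - [0, 0, 0]
  dr:
    - [0, 0, 0]
    - [0, 0, 0]
    - [0, 0, 0]
    - [0, 0, 0]
    - [0, 0, 0]
    - [0, 0, 0]
    - [0, 0, 0]
    - [0, 0, -4.8]

```text
time_s: 3.35
tcp_pos: [0.5806, 0.173, 0.1239]
tcp_rot: [0.978, 0.207, -0.002, 0.0]
wrist_force: [-1.0, 0.2, -1.0]
width: 1.0
gripper_force: 0.0
```

>>> step_arm:
  xyz:
    - [0, 0, 0]
    - [0, 0, 0]
  dr:
    - [0, 0, 0]
    - [0, 0, 0]

```text
time_s: 3.55
tcp_pos: [0.5799, 0.1772, 0.1262]
tcp_rot: [0.978, 0.207, -0.0, -0.0]
wrist_force: [0.2, -0.1, -0.5]
width: 1.001
gripper_force: 0.0
```

>>> step_arm:
  xyz:
    - [0.2, -0.8, 2]
    - [0, 0, 3]
    - [0, 0, 2.5]
    - [0, 0, 1.5]
    - [0, 0, 1.3]
    - [0, 0, 1]
    - [0, 0, 0]
    - [0, 0, 0]
  dr:
    - [0, 0, 0]
    - [0, 0, 0]
    - [0, 0, 0]
    - [0, 0, 0]
    - [0, 0, 0]
    - [0, 0, 0]
    - [0, 0, 0]
    - [0, 0, 0]

```text
time_s: 4.35
tcp_pos: [0.579, 0.1853, 0.0138]
tcp_rot: [0.978, 0.208, 0.0, -0.0]
wrist_force: [0.9, 1.1, -0.4]
width: 1.006
gripper_force: 0.0
```

Run:
```python
from h import *
im=np.hstack([cv2.resize(cams.capture(n)[y:y+90,x:x+90,::-1],(400,400),interpolation=cv2.INTER_CUBIC) for n,x,y in(("side",175,100),("top",130,130))])
cv2.imwrite("pics/g1.png",im)
```

```text
(no output)
```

View pics/g1.png

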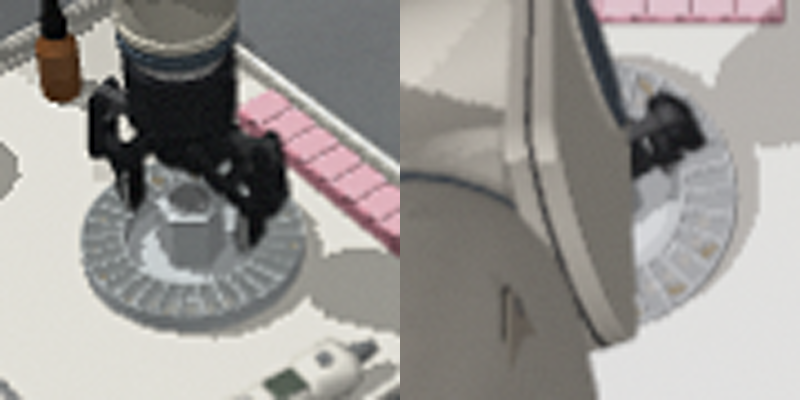

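The fingers straddle the hub, left near (130,190) and right near (255,230), with the hub between them at (192,230). I'll close them.

>>> step_arm:
  xyz:
    - [0, 0, 0]
    - [0, 0, 0]
    - [0, 0, 0]
    - [0, 0, 0]
    - [0, 0, 0]
    - [0, 0, 0]
    - [0, 0, 0]
    - [0, 0, 0]
  dr:
    - [0, 0, 0]
    - [0, 0, 0]
    - [0, 0, 0]
    - [0, 0, 0]
    - [0, 0, 0]
    - [0, 0, 0]
    - [0, 0, 0]
    - [0, 0, 0]
  fingers: 255

```text
time_s: 5.25
tcp_pos: [0.5791, 0.1851, 0.014]
tcp_rot: [0.978, 0.208, 0.0, 0.0]
wrist_force: [-1.1, -1.3, 5.3]
width: 0.487
gripper_force: 61.2
```

>>> step_arm:
  xyz:
    - [0, 0, 0]
    - [0, 0, 0]
    - [0, 0, 0]
    - [0, 0, 0]
  dr:
    - [0, 0, 0]
    - [0, 0, 0]
    - [0, 0, 0]
    - [0, 0, 0]

```text
time_s: 5.65
tcp_pos: [0.5791, 0.1851, 0.014]
tcp_rot: [0.978, 0.208, 0.0, 0.0]
wrist_force: [-1.9, -0.5, 5.7]
width: 0.491
gripper_force: 61.2
```

>>> step_arm:
  xyz:
    - [0, 0, -1]
    - [0, 0, -2]
    - [0, 0, -3]
    - [0, 0, -3]
    - [0, 0, -2]
    - [-1, 1.6, 0]
    - [-2, 3.2, 0]
    - [-2, 3.2, 0]
  dr:
    - [0, 0, 0]
    - [0, 0, 0]
    - [0, 0, 0]
    - [0, 0, 0]
    - [0, 0, 0]
    - [0, 0, 0]
    - [0, 0, 0]
    - [0, 0, 0]

```text
time_s: 6.45
tcp_pos: [0.5641, 0.0904, 0.1226]
tcp_rot: [0.978, 0.209, -0.001, 0.0]
wrist_force: [-0.3, -0.2, -3.0]
width: 0.49
gripper_force: 61.0
```

>>> step_arm:
  xyz:
    - [-2, 3.2, 0]
    - [-2, 3.2, 0]
    - [-2, 3.2, 0]
    - [-2, 3.2, 0]
    - [-2, 3.2, 0]
    - [-2, 3.2, 0]
    - [-2, 3.2, 0]
    - [-1, 1.6, 0]
  dr:
    - [0, 0, 0]
    - [0, 0, 0]
    - [0, 0, 0]
    - [0, 0, 0]
    - [0, 0, 0]
    - [0, 0, 0]
    - [0, 0, 0]
    - [0, 0, 0]

```text
time_s: 7.25
tcp_pos: [0.5242, -0.1915, 0.1223]
tcp_rot: [0.978, 0.207, -0.001, -0.0]
wrist_force: [0.2, 0.2, -3.3]
width: 0.489
gripper_force: 61.1
```

>>> step_arm:
  xyz:
    - [-0.8, 1.4, 0]
    - [-0.4, 0.6, 0]
    - [0, 0, 0]
    - [0, 0, 0]
    - [0, 0, 0]
    - [0, 0, 0]
    - [0, 0, 0]
  dr:
    - [0, 0, 0]
    - [0, 0, 0]
    - [0, 0, -7.4]
    - [0, 0, -7.5]
    - [0, 0, -7.5]
    - [0, 0, 0]
    - [0, 0, 0]

```text
time_s: 7.95
tcp_pos: [0.5234, -0.2111, 0.1231]
tcp_rot: [0.92, 0.393, -0.0, -0.0]
wrist_force: [-0.1, 0.2, -3.0]
width: 0.485
gripper_force: 61.1
```

Run:
```python
from h import *
from workcell import telemetry
s=telemetry.sense();print(s['tcp_pos'],s['tcp_rot'],s['wrist_force'],s['torque'],s['joint_pos'])
im=np.hstack([cv2.resize(cams.capture(n)[y:y+110,x:x+110,::-1],(400,400),interpolation=cv2.INTER_CUBIC) for n,x,y in(("side",235,150),("top",270,140))])
cv2.imwrite("pics/g2.png",im)
```

```text
[ 0.52336399 -0.21110361  0.12306111] [ 9.19533307e-01  3.93011941e-01 -1.85591480e-04 -2.76420752e-04] [-0.09016239  0.20228181 -3.00253092] [ 0.01614022 -0.03729547 -0.00456247] [-4.04547549e-01  4.83773775e-01  1.83566079e+00  1.54633281e-04
  8.22814269e-01  3.58333879e-01]
```

View pics/g2.png

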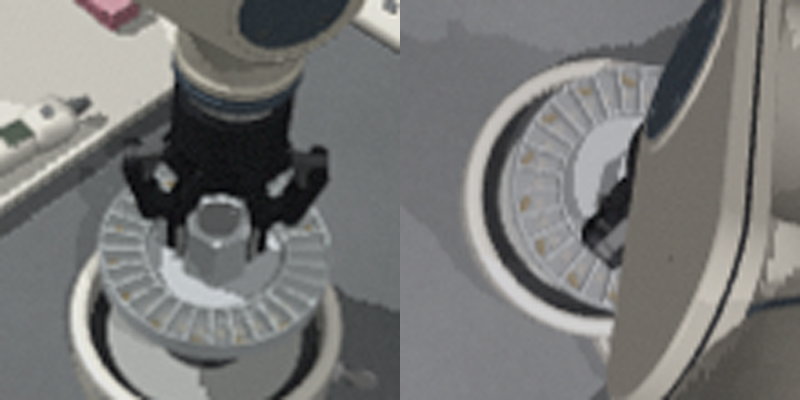

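The carousel is held level above the well, its hub disc near side crop (218,212), with the dispenser below. I'll check numerically that the hub is centred in the fingers.

Run:
```python
from h import *
im=cv2.imread("pics/g2.png")[:, :400]
g=cv2.cvtColor(im,cv2.COLOR_BGR2GRAY)
print(proj("side",[[.5234,-.2111,.155]]), "eye",235+(218+.5)*.275-.5,150+(212+.5)*.275-.5)
print(g[200:260:6,218],g[212,195:250:5])
```

```text
[[294.29697664 209.56534592]] eye 294.5875 207.9375
[163  74  85  85  86  81 105 183 134 107] [104  89  85  84  85  85  83  97 100 100  97]
```

>>> step_arm:
  xyz:
    - [-0.05, 0.1, 1.5]
    - [0, 0, 2]
    - [0, 0, 1.3]
    - [0, 0, 0.7]
    - [0, 0, 0.5]
    - [0, 0, 0.4]
    - [0, 0, 0.3]
    - [0, 0, 0]
  dr:
    - [0, 0, 0]
    - [0, 0, 0]
    - [0, 0, 0]
    - [0, 0, 0]
    - [0, 0, 0]
    - [0, 0, 0]
    - [0, 0, 0]
    - [0, 0, 0]

```text
time_s: 8.85
tcp_pos: [0.524, -0.2128, 0.0563]
tcp_rot: [0.919, 0.394, 0.0, 0.0]
wrist_force: [-0.4, 0.9, -2.6]
width: 0.486
gripper_force: 61.1
```

>>> step_arm:
  xyz:
    - [0, 0, 0.15]
    - [0, 0, 0.15]
    - [0, 0, 0.15]
    - [0, 0, 0.1]
    - [0, 0, 0.1]
    - [0, 0, 0]
  dr:
    - [0, 0, 0]
    - [0, 0, 0]
    - [0, 0, 0]
    - [0, 0, 0]
    - [0, 0, 0]
    - [0, 0, 0]

```text
time_s: 9.45
tcp_pos: [0.5239, -0.2127, 0.0497]
tcp_rot: [0.919, 0.394, -0.0, -0.0]
wrist_force: [1.0, -1.2, -3.2]
width: 0.488
gripper_force: 61.1
```

>>> step_arm:
  xyz:
    - [0, 0, 0.1]
    - [0, 0, 0.1]
    - [0, 0, 0.1]
    - [0, 0, 0]
  dr:
    - [0, 0, 0]
    - [0, 0, 0]
    - [0, 0, 0]
    - [0, 0, 0]

```text
time_s: 9.85
tcp_pos: [0.5244, -0.2127, 0.0478]
tcp_rot: [0.919, 0.394, 0.0, 0.0]
wrist_force: [-0.3, 1.6, 6.9]
width: 0.485
gripper_force: 62.1
```

>>> step_arm:
  xyz:
    - [0, 0, 0]
    - [0, 0, 0]
    - [0, 0, 0]
    - [0, 0, 0]
  dr:
    - [0, 0, 1.5]
    - [0, 0, 1.5]
    - [0, 0, 1]
    - [0, 0, 0]

```text
time_s: 10.25
tcp_pos: [0.5245, -0.2129, 0.048]
tcp_rot: [0.932, 0.362, 0.0, 0.0]
wrist_force: [-3.7, -0.3, 10.9]
width: 0.489
gripper_force: 62.8
```

>>> step_arm:
  xyz:
    - [0, 0, 0]
    - [0, 0, 0]
    - [0, 0, 0]
    - [0, 0, 0]
    - [0, 0, 0]
  dr:
    - [0, 0, -2]
    - [0, 0, -2]
    - [0, 0, -2]
    - [0, 0, -2]
    - [0, 0, 0]

```text
time_s: 10.75
tcp_pos: [0.524, -0.2123, 0.0469]
tcp_rot: [0.905, 0.426, 0.0, -0.0]
wrist_force: [1.0, 3.8, -2.1]
width: 0.488
gripper_force: 61.6
```

>>> step_arm:
  xyz:
    - [0, 0, 0]
    - [0, 0, 0]
    - [0, 0, 0]
  dr:
    - [0, 0, -2]
    - [0, 0, -2]
    - [0, 0, 0]

```text
time_s: 11.05
tcp_pos: [0.5239, -0.2116, 0.0467]
tcp_rot: [0.889, 0.457, 0.0, -0.001]
wrist_force: [2.3, 7.7, -0.2]
width: 0.489
gripper_force: 62.3
```

The vertical force dropped near yaw 50°, so the splines are meshing there. I'll turn back to that angle and lower gently.

>>> step_arm:
  xyz:
    - [0, 0, 0]
    - [0, 0, 0]
    - [0, 0, 0.1]
    - [0, 0, 0.1]
    - [0, 0, 0.1]
    - [0, 0, 0]
  dr:
    - [0, 0, 2]
    - [0, 0, 1.5]
    - [0, 0, 0]
    - [0, 0, 0]
    - [0, 0, 0]
    - [0, 0, 0]

```text
time_s: 11.65
tcp_pos: [0.5237, -0.2122, 0.0437]
tcp_rot: [0.903, 0.43, -0.0, -0.0]
wrist_force: [1.5, 6.5, 0.2]
width: 0.489
gripper_force: 62.1
```

```bash
python3 -c "
from workcell import telemetry
s=telemetry.sense();print(s['wrist_force'],s['torque'],s['tcp_pos'])"
```

```text
[1.46954348 6.5047883  0.1875061 ] [ 1.06045279 -0.09140374 -0.10821803] [ 0.52373532 -0.21224303  0.04373807]
```

>>> step_arm:
  xyz:
    - [0.1, -0.05, 0]
    - [0, 0, 0.1]
    - [0, 0, 0.15]
    - [0, 0, 0.15]
    - [0, 0, 0.15]
    - [0, 0, 0]
  dr:
    - [0, 0, 0]
    - [0, 0, 0]
    - [0, 0, 0]
    - [0, 0, 0]
    - [0, 0, 0]
    - [0, 0, 0]

```text
time_s: 12.25
tcp_pos: [0.524, -0.2118, 0.038]
tcp_rot: [0.903, 0.43, -0.0, -0.0]
wrist_force: [-0.3, 0.4, -3.4]
width: 0.487
gripper_force: 61.2
```

Lateral force has gone and the hub is sliding freely. Next I'll press down on to the lift plate.

>>> step_arm:
  xyz:
    - [0, 0, 0.15]
    - [0, 0, 0.15]
    - [0, 0, 0.1]
    - [0, 0, 0]
  dr:
    - [0, 0, 0]
    - [0, 0, 0]
    - [0, 0, 0]
    - [0, 0, 0]

```text
time_s: 12.65
tcp_pos: [0.5242, -0.2117, 0.0346]
tcp_rot: [0.903, 0.43, 0.0, 0.0]
wrist_force: [-2.6, 1.0, 3.8]
width: 0.49
gripper_force: 62.1
```

>>> step_arm:
  xyz:
    - [0, 0, 0.1]
    - [0, 0, 0.1]
    - [0, 0, 0]
  dr:
    - [0, 0, 0]
    - [0, 0, 0]
    - [0, 0, 0]

```text
time_s: 12.95
tcp_pos: [0.5242, -0.2117, 0.0327]
tcp_rot: [0.903, 0.43, 0.0, 0.0]
wrist_force: [-3.5, 1.1, 6.4]
width: 0.485
gripper_force: 62.3
```

>>> step_arm:
  xyz:
    - [0, 0, 0.1]
    - [0, 0, 0.1]
    - [0, 0, 0]
  dr:
    - [0, 0, 0]
    - [0, 0, 0]
    - [0, 0, 0]

```text
time_s: 13.25
tcp_pos: [0.5242, -0.2117, 0.0309]
tcp_rot: [0.903, 0.43, 0.0, 0.0]
wrist_force: [-3.4, 1.0, 7.8]
width: 0.483
gripper_force: 62.5
```

>>> step_arm:
  xyz:
    - [0, 0, 0.1]
    - [0, 0, 0]
  dr:
    - [0, 0, 0]
    - [0, 0, 0]

```text
time_s: 13.45
tcp_pos: [0.5242, -0.2118, 0.0309]
tcp_rot: [0.903, 0.43, 0.0, 0.0]
wrist_force: [-6.6, 3.7, 19.2]
width: 0.488
gripper_force: 63.4
```

The carousel has bottomed out: the force rose to 19 N with no further travel, at the predicted TCP height of .031. I'll let it settle and take a check picture.

>>> step_arm:
  xyz:
    - [0, 0, 0]
    - [0, 0, 0]
    - [0, 0, 0]
    - [0, 0, 0]
  dr:
    - [0, 0, 0]
    - [0, 0, 0]
    - [0, 0, 0]
    - [0, 0, 0]

```text
time_s: 13.85
tcp_pos: [0.5242, -0.2118, 0.0309]
tcp_rot: [0.903, 0.43, 0.0, 0.0]
wrist_force: [-5.4, 2.4, 18.9]
width: 0.483
gripper_force: 63.4
```

Run:
```python
from h import *
im=np.hstack([cv2.resize(cams.capture(n)[y:y+110,x:x+110,::-1],(400,400),interpolation=cv2.INTER_CUBIC) for n,x,y in(("side",235,170),("top",270,140))])
cv2.imwrite("pics/g3.png",im)
```

```text
(no output)
```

View pics/g3.png

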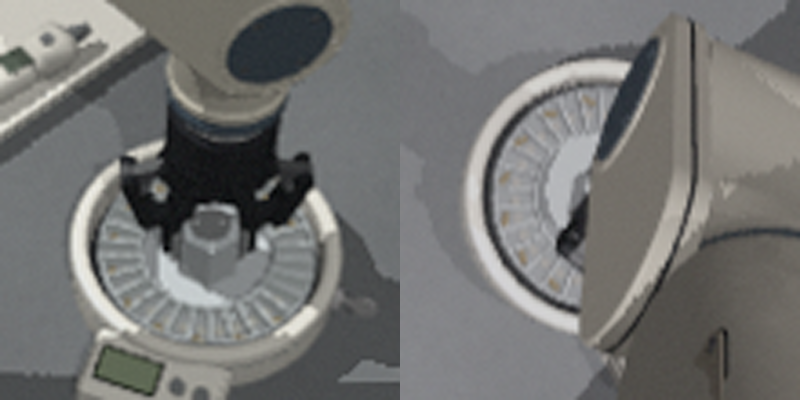

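The carousel sits level and concentric inside the well, with its hub near (210,235) and the fingers still gripping and pressing.

```bash
python3 -c "
from workcell import bot
print(bot.job_done())"
```

```text
the job is handed in; nothing more can be done
None
```

The carousel is meshed on the spindle and pressed down to its stop, with the gripper still holding it there at about 19 N, and the job was handed in at about 14 s; it gave no verdict.

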